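Scrape the courtyard plate clean and set the well on it

ROBOT

A 7-joint arm with a two-finger parallel gripper is mounted at the origin on a cart in front of the work surface, level with it; the furniture and walls round the work are solid. World frame = base frame: x ahead of the robot, y to its left, z up, the work surface at z = 0. Lengths are in m, angles in rad, forces in N, time in s.
With the tool pointing down it reaches from about 0.4 to 0.9 m from the base axis. Payload 5.5 kg.
Tool frame: the origin (TCP) lies at the very end of the fingers, on their centre line; the grasp point (between the pads) lies 19 mm behind it; z points along the fingers, y is the line along which they close (so a half turn about z gives the same grasp; the last joint's range is limited). The gripper opens to 92 mm and grips with 3 to 60 N. Pads are 19 mm wide; open, the fingers measure 130 mm over their backs; the gripper's body (75 mm by 190 mm) begins 47 mm behind the grasp point.
Start: joints at [-0.911, 0.501, -0.427, 1.55, 0.221, 1.138, -0.21], TCP at [0.251, 0.6, 0.227] pointing down, gripper open.
Joint ranges: [-2.88, 2.88], [-0.31, 2.03], [-1.54, 1.56], [0.2, 2.42], [-1.41, 4.55], [0.19, 2.02], [-2.57, 2.57]. Speed limits (rad/s): [2.57, 2.57, 3.14, 3.14, 3.14, 3.14, 3.14].

INTERFACE

Orientations are given as a unit quaternion [x, y, z, w].
In Python, from cell import env gives the robot as it stands.
- The arm moves only by the tool arm_command, never from a script. Its argument "increments" is a list of rows, each an object with "linear": the shift along the tool's x, y, z in mm, a list of three; "dr": the turn, a rotation vector about the tool's x, y, z in rad, a list of three; "grip": the finger opening in mm, from 0 to 91.8. A call has 1 to 12 rows; each row is the pose to reach, as a shift and turn from the pose commanded when the call began, along the tool's axes at that moment; what a row does not reach only later rows make up. A row lasts 1/8 s, in which the tool goes at most 62.5 mm and 10.7 degrees, less where a joint would pass 70% of its speed; a pose out of reach is approached as far as the arm can. A call with a gripper value outside its range is refused whole. The fingers move at their own pace and stop on an object; "newtons" is the grip in N (left out, the last holds). Time passes only in rows, so rows that repeat a pose let the fingers close. It gives the time, the measured TCP pose, the force, the opening and the grip force at its end, in the units of the state.
- env.observe(): the state, without advancing time (a new reading comes with each control period).
- env.read_camera(name): name is "side" or "top"; returns the picture (384x512x3 uint8, red, green, blue); there is no depth.
- env.camera_model(name): a dict with "intrinsics" (3x3 intrinsics, pixels), "origin" and "orientation" of the camera in the world. Camera axes: x right, y up, looking along -z (the intrinsics and any distortion apply to the point x, -y, -z); pixel columns grow to the right and rows downward; lengths in m; the calibration is good to about 2 mm. A picture is of the moment at which its call begins. camera_model takes no time and is no camera call.
- env.job_done(): hands the job in; it is judged then, once.
Trained networks look in the newest picture that a camera, given by its name, has taken for a name from the list of things; names that differ only in an ending like _2 or _b are one class to them, and where a whole thing is asked for, a point or a joint stands for the part that bears it (a point fixed in the world has none). Each returns a list of dicts, best first, with "score" (0 to 1); they miss things now and then, are a little off and sometimes report something else, mostly with a low value. They report only what shows in the picture. A call takes as long as a camera call. They do not tell look-alikes from the thing itself.
- env.look_for(label, camera): "point" ([column, row] in pixels, amid what is visible of it).
- env.trace(label, camera): "mask" (384x512 bool, what is visible of it) and "point" ([column, row] in pixels, amid what is visible of it).
The state is a dict: "t": time; "joint_pos": joint angles; "joint_vel": joint speeds; "effort": joint torques, N m; "tcp_pos": TCP position; "tcp_rot": TCP orientation; "ft_force": force on the tool from outside, world axes, zero at the start; "wrist_torque": the same for the moment, N m; "opening": finger opening in m; "finger_force": force on a finger pad.
Only numpy, scipy, OpenCV 4.12 (cv2) and the standard library are available. Lean on these libraries where they do the work, as an engineer would, in place of code of your own. Each camera call takes 0.05 s, during which the arm holds its last target. There are 200 camera calls.

TASK

Pull the blue-footed scraper up out of its wooden holder and use it, not your fingers, to wipe all three tile chips off the raised roof plate into the metal tray at its edge. Put the scraper back in its holder, right down and upright, then set the little well (do not drop it) flat on the middle of the cleaned plate. Leave the glue bottle, the two barrels and the small dome as they stand.

Things in the scene. Friction and masses are not known exactly. Their poses are not given: they have to be found in the camera images.
- stand: fixed work stand: a plywood block on feet that carries a pale square-edged roof plate, its flat top 45 mm above the table. Origin at table height under the plate's centre; the plate measures 120 mm along the stand's x and 112 mm along its y (edges at y = -56 and +56 mm). An open aluminium tray joins the edge at the stand's -y side
- plate_mid (a point): centre of the plate's top face, 45 mm above the table, same axes as the stand
- tray_mid (a point): centre of the tray's floor, 6 mm above the table, 90 mm from the plate's centre towards the stand's -y; same axes as the stand. The tray is 138 mm inside along x and about 70 mm along y, reaching right up to the plate's edge; side walls reach 28 mm, the far wall 38 mm above the table, all below the plate's top
- holder: fixed upright wooden holder with an open slot, on a 124 x 62 mm foot. Origin on the table under its centre. Slot 92 mm along the holder's x, 30 mm along its y, floor 6 mm and rim 66 mm above the table
- holder_floor (a point): centre of the slot's floor, where the middle of the scraper's underside belongs
- scraper: scraper, 150 mm tall, about 0.14 kg, standing in the holder with its handle up. Origin at the centre of its flat underside, z up the handle. Blue block at the foot 84 mm along x, 22 mm along y, 34 mm high (its long faces push the chips); light wooden handle 30 mm along x, 20 mm along y, from 62 to 150 mm above the underside: pinch it across the 20 mm, along y. It is the same turned by half a turn
- chip_a: loose terracotta-coloured tile chip lying on the plate, about 17 x 14 x 9 mm, origin at the centre of its underside
- chip_b: loose terracotta-coloured tile chip lying on the plate, about 17 x 14 x 9 mm, origin at the centre of its underside
- chip_c: loose terracotta-coloured tile chip lying on the plate, about 17 x 14 x 9 mm, origin at the centre of its underside
- well: loose little model well: a round ring of stones on a thin sanded base 86 mm wide and 3 mm thick. Origin on its underside, z up
- well_ring (a point): centre of the well's ring, 19 mm above the underside, level with the ring's top; the ring is about 44 mm across outside and stands from 3 to 19 mm above the underside: pinch it across the outside
- glue_bottle: bystander: white glue bottle with orange cap, 30 mm across, 74 mm tall, origin under its centre
- barrel_up: bystander: small grey barrel standing up, 27 mm across, 34 mm tall, origin under its centre
- barrel_lying: bystander: small grey barrel lying down, 37 mm long along its y, 26 mm thick, origin under its centre
- dome: bystander: small plaster dome on a 66 mm tile, 30 mm tall, origin under its centre
There are look-alikes about, which are no part of the job. There is more than one size of the well; the job needs the middle-sized.

How it is judged:
On the way, in this order (a step that is already met when the one before it is completed fails the run):
1. the scraper is held, lifted clear of its holder (z of scraper in the frame of holder_floor above 0.06 m and contact force between the fingers and scraper above 0.5 N), for 0.1 s.
2. all three chips lie in the tray while the scraper is still held (x of chip_a in the frame of tray_mid between -0.069 and 0.069 m and y of chip_a in the frame of tray_mid between -0.036 and 0.036 m and z of each of chip_a, chip_b, chip_c in the frame of tray_mid below 0.03 m and x of chip_b in the frame of tray_mid between -0.069 and 0.069 m and y of chip_b in the frame of tray_mid between -0.036 and 0.036 m and x of chip_c in the frame of tray_mid between -0.069 and 0.069 m and y of chip_c in the frame of tray_mid between -0.036 and 0.036 m and contact force between the fingers and scraper above 0.5 N), for 0.2 s.
3. the scraper is back down in its holder, upright and released (horizontal distance between scraper and holder_floor below 0.012 m and z of scraper in the frame of holder_floor below 0.01 m and angle between scraper's own z axis and vertical below 0.2 rad and contact force between the fingers and scraper below 0.1 N), for 0.2 s.
At the end, for the whole second after the job is handed in: all three chips are in the tray; the scraper stands in its holder (underside within 10 mm of the slot's floor and 12 mm of its middle, tilt under 0.2 rad); the well stands flat on the plate (tilt under 0.08 rad), the ring's centre within 20 mm of the plate's centre; all at rest (x of chip_a in the frame of tray_mid between -0.069 and 0.069 m and y of chip_a in the frame of tray_mid between -0.036 and 0.036 m and z of each of chip_a, chip_b, chip_c in the frame of tray_mid below 0.03 m and x of chip_b in the frame of tray_mid between -0.069 and 0.069 m and y of chip_b in the frame of tray_mid between -0.036 and 0.036 m and x of chip_c in the frame of tray_mid between -0.069 and 0.069 m and y of chip_c in the frame of tray_mid between -0.036 and 0.036 m and horizontal distance between scraper and holder_floor below 0.012 m and z of scraper in the frame of holder_floor below 0.01 m and angle between scraper's own z axis and vertical below 0.2 rad and horizontal distance between well_ring and plate_mid below 0.02 m and z of well in the frame of plate_mid between -0.004 and 0.005 m and angle between well's own z axis and vertical below 0.08 rad and linear speed of each of well, scraper, chip_a, chip_b, chip_c below 0.02 m/s); the robot touches nothing.
It fails at once if the fingers touch a chip (contact force between the fingers and chip_a above 0.5 N or contact force between the fingers and chip_b above 0.5 N or contact force between the fingers and chip_c above 0.5 N).
It fails at once if the well is dropped (falls freely faster than 0.5 m/s) (linear speed of well above 0.5 m/s and contact force between the fingers and well below 0.1 N).
It fails at once if the glue bottle, a barrel or the small dome is moved more than 20 mm or tipped over (distance of any of glue_bottle, barrel_up, barrel_lying, dome from where it was at the start of the episode above 0.02 m or angle between any of glue_bottle, barrel_up, barrel_lying, dome's own z axis and vertical above 0.5 rad).
It also fails if it takes over 67 s, if anything falls off the work surface, if the arm or the gripper's body presses on something with over 40 N, if the wrist force passes 120 N, or if a joint passes its speed limit or range.

## Working session

There is one attempt and no reset: what is moved stays moved. The work goes in short steps, Python scripts to look and compute and a tool call to move; the robot and the scene stay as the last step left them, time stands still between calls to the robot, and variables do not carry over. Pictures are saved under pics/ and viewed, at most 10 in all, crops included, and the job is handed in when it is done.

Besides the shell and the picture viewer there is one more tool, called after "Call:" by a JSON object that holds its "api" and its "payload". arm_command: Moves the arm, as the interface text tells. Its arguments: {"type":"object","properties":{"increments":{"type":"array"},"newtons":{"type":"number"}},"required":["increments"]}

```bash
mkdir -p pics; ls; cat > h.py <<'E'
import numpy as np, cv2
from cell import env
from scipy.spatial.transform import Rotation as R
def shot(c,n):
    im=env.read_camera(c); cv2.imwrite(f'pics/{n}.png',im[:,:,::-1]); return im
def ray(c,p):
    m=env.camera_model(c); K=np.array(m['intrinsics']); d=np.linalg.inv(K)@[p[0],p[1],1]
    d=d*[1,-1,-1]; return np.array(m['origin']),R.from_quat(m['orientation']).apply(d)
def at(c,p,z):
    o,d=ray(c,p); return o+d*(z-o[2])/d[2]
def proj(c,X):
    m=env.camera_model(c); K=np.array(m['intrinsics'])
    q=R.from_quat(m['orientation']).inv().apply(np.atleast_2d(X)-np.array(m['origin']))*[1,-1,-1]
    u=q@K.T; return u[:,:2]/u[:,2:]
E
python3 - <<'E'
from h import *
a=shot('top','t0'); b=shot('side','s0')
for c in('top','side'):
    m=env.camera_model(c); print(c,m)
    for l in ['stand','holder','scraper','chip_a','well','glue_bottle','barrel_up','barrel_lying','dome']:
        r=env.trace(l,c)
        for k in r[:5]:
            if k['score']>.2: print(l,c,round(k['score'],2),np.round(k['point']),k['mask'].sum(),np.round(at(c,k['point'],0),3))
print(env.observe())
E
```

```text
pics
top {'intrinsics': array([[397.89125558,   0.        , 259.13908885],
       [  0.        , 397.89125558, 190.24903269],
       [  0.        ,   0.        ,   1.        ]]), 'origin': array([ 0.31322628, -0.04386884,  1.09785985]), 'orientation': array([ 0.06147646, -0.07559124, -0.69559828,  0.71179326])}
stand top 0.63 [244. 175.] 3148 [ 0.571 -0.021  0.   ]
holder top 0.97 [132. 194.] 868 [0.509 0.29  0.   ]
scraper top 0.69 [125. 188.] 387 [0.526 0.312 0.   ]
well top 0.97 [351. 201.] 546 [ 0.506 -0.323  0.   ]
well top 0.66 [386. 193.] 338 [ 0.53  -0.422  0.   ]
well top 0.58 [327. 153.] 1059 [ 0.644 -0.256  0.   ]
glue_bottle top 0.33 [248. 178.] 3054 [ 0.564 -0.031  0.   ]
barrel_up top 0.36 [130. 195.] 898 [0.507 0.295 0.   ]
barrel_lying top 0.31 [291. 256.] 604 [ 0.35  -0.154  0.   ]
dome top 0.76 [289. 257.] 652 [ 0.347 -0.148  0.   ]
side {'intrinsics': array([[442.12420536,   0.        , 258.82219392],
       [  0.        , 442.12420536, 190.77399783],
       [  0.        ,   0.        ,   1.        ]]), 'origin': array([0.23409269, 1.10531513, 0.7128569 ]), 'orient
[... 610 characters left out ...]
  0.50091743, -0.4270274 ,  1.55042399,  0.22076908,
        1.138322  , -0.2103189 ]), 'joint_vel': array([ 1.86953244e-04, -4.47973992e-04,  2.41774745e-04, -9.21616582e-04,
       -9.42771288e-04, -4.57301802e-05, -5.30476954e-04]), 'effort': array([-6.73662125e-04, -5.66445100e+01, -5.81129059e+00, -2.79503739e+01,
       -6.67281216e-02,  2.05037137e-02,  2.87438945e-05]), 'tcp_pos': array([0.25112409, 0.59950267, 0.22671013]), 'tcp_rot': array([ 1.97078585e-01,  9.80387693e-01, -1.62895506e-05, -4.05814961e-05]), 'ft_force': array([-0.20101364, -0.57080235,  0.92955522]), 'wrist_torque': array([-0.04881641,  0.00895086,  0.00370778]), 'finger_force': 0.0, 'opening': 0.0918874998348933}
```

```bash
python3 - <<'E'
import cv2
t=cv2.imread('pics/t0.png'); s=cv2.imread('pics/s0.png')
cv2.imwrite('pics/t0c.png',cv2.resize(t[110:310,90:420],None,fx=2.4,fy=2.4,interpolation=cv2.INTER_CUBIC))
cv2.imwrite('pics/s0c.png',cv2.resize(s[130:330,120:370],None,fx=3,fy=3,interpolation=cv2.INTER_CUBIC))
E
```

```text
(no output)
```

View pics/t0c.png

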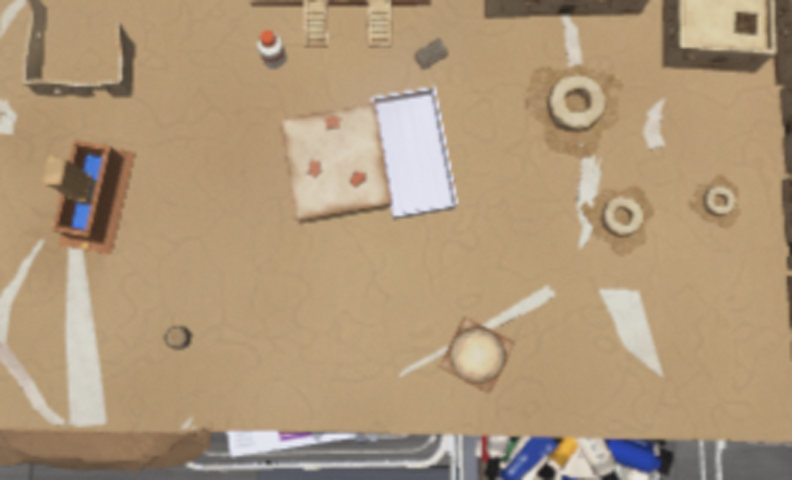

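View pics/s0c.png

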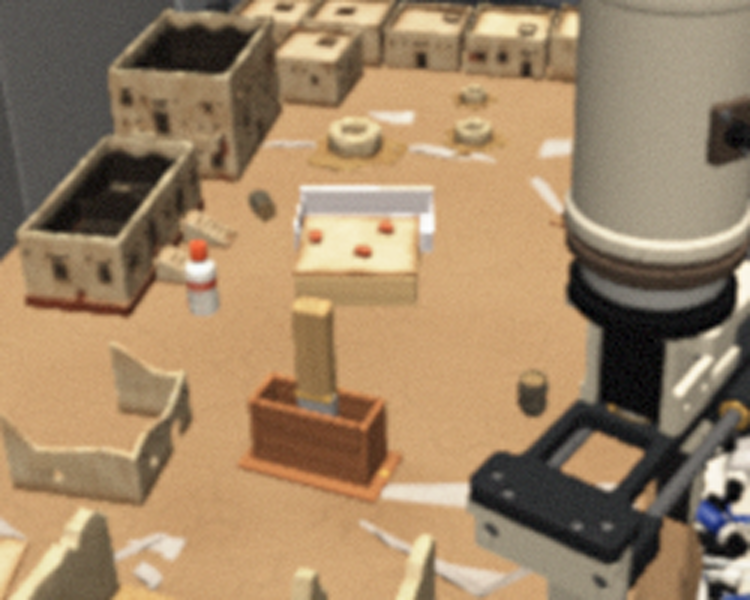

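```bash
cat >> h.py <<'E'
def box(x0,x1,y0,y1,z0,z1): return np.array([[x,y,z] for x in(x0,x1) for y in(y0,y1) for z in(z0,z1)])
def world(P,q): c,s=np.cos(q[2]),np.sin(q[2]); return np.c_[c*P[:,0]-s*P[:,1]+q[0],s*P[:,0]+c*P[:,1]+q[1],P[:,2]]
S=4
def render(c,boxes,q):
    im=np.zeros((384*S,512*S),np.uint8)
    for b in boxes: cv2.fillConvexPoly(im,cv2.convexHull(np.round((proj(c,world(b,q))+.5)*S).astype(np.int32)),1)
    return cv2.resize(im.astype(np.float32),(512,384),interpolation=cv2.INTER_AREA)
def fit(boxes,masks,q0):
    from scipy.optimize import minimize
    def f(q,pr=0):
        v=0
        for c,m in masks.items():
            r=render(c,boxes,q); v+=1-np.minimum(r,m).sum()/np.maximum(r,m).sum()
        return v
    best=None
    for dy in(-.2,0,.2):
        q=np.array(q0)+[0,0,dy]
        o=minimize(f,q,method='Nelder-Mead',options=dict(initial_simplex=q+np.array([[0,0,0],[.02,0,0],[0,.02,0],[0,0,.2]]),xatol=1e-4,fatol=1e-4))
        if best is None or o.fun<best.fun: best=o
    return best.x,best.fun
E
python3 - <<'E'
from h import *
T=env.read_camera('top');M={}
for l in('stand','holder','scraper','well'):
    r=env.trace(l,'top'); M[l]=[k['mask'] for k in r[:3]]
Sd=env.read_camera('side')
r=env.trace('holder','side'); hs=r[0]['mask']; ss=env.trace('stand','side')[0]['mask']; sc=env.trace('scraper','side')[0]['mask']
hol=[box(-.062,.062,-.031,.031,0,.006),box(-.053,.053,-.022,.022,0,.066)]
scr=[box(-.042,.042,-.011,.011,.006,.040),box(-.015,.015,-.010,.010,.040,.156)]
st=[box(-.06,.06,-.056,.056,.0,.045),box(-.07,.07,-.126,-.056,0,.028)]
hm={'top':M['holder'][0]|M['scraper'][0],'side':hs|sc}
qh,v=fit(hol+scr,hm,[.51,.29,1.4]);print('holder+scr',qh,v)
for c in hm: print(c,fit(hol+scr,{c:hm[c]},[.51,.29,1.4]))
sm={'top':M['stand'][0],'side':ss}
qs,v=fit(st,sm,[.57,.02,.2]);print('stand',qs,v)
for c in sm: print(c,fit(st,{c:sm[c]},[.57,.02,.2]))
for m in M['well']:
    w,v=fit([np.array([[.043*np.cos(a),.043*np.sin(a),.003] for a in np.linspace(0,6.28,24)])],{'top':m},[*at('top',np.argwhere(m).mean(0)[::-1],0)[:2],0]);print('well',w,v,m.sum())
def ov(im,c,fn,crop,f,L):
    b=cv2.resize(im[:,:,::-1][crop[1]:crop[3],crop[0]:crop[2]],None,fx=f,fy=f,interpolation=cv2.INTER_CUBIC)
    for P,q in L:
        p=np.round((proj(c,world(np.array(P,float),q))+.5-crop[:2])*f).astype(int); cv2.polylines(b,[p],True,(0,255,0),1)
    return b
rect=lambda x0,x1,y0,y1,z:[[x0,y0,z],[x1,y0,z],[x1,y1,z],[x0,y1,z]]
L=[(rect(-.06,.06,-.056,.056,.045),qs),(rect(-.069,.069,-.126,-.056,.028),qs),(rect(-.062,.062,-.031,.031,.006),qh),(rect(-.046,.046,-.015,.015,.066),qh),(rect(-.015,.015,-.01,.01,.156),qh)]
a=ov(T,'top','',(105,140,295,220),4,L);b=ov(Sd,'side','',(190,180,380-40+0,310),4,L)
cv2.imwrite('pics/o1.png',a); cv2.imwrite('pics/o2.png',b); print(qs.tolist(),qh.tolist())
E
```

```text
Traceback (most recent call last):
  File "h.py", line 32, in fit
    o=minimize(f,q,method='Nelder-Mead',options=dict(initial_simplex=q+np.array([[0,0,0],[.02,0,0],[0,.02,0],[0,0,.2]]),xatol=1e-4,fatol=1e-4))
  File "h.py", line 27, in f
    r=render(c,boxes,q); v+=1-np.minimum(r,m).sum()/np.maximum(r,m).sum()
  File "h.py", line 20, in render
    for b in boxes: cv2.fillConvexPoly(im,cv2.convexHull(np.round((proj(c,world(b,q))+.5)*S).astype(np.int32)),1)
                                                                   ~~~~^^^^^^^^^^^^^^
  File "h.py", line 12, in proj
    m=env.camera_model(c); K=np.array(m['intrinsics'])
ValueError: time passes only in moves, steps and waits
```

```bash
python3 - <<'E'
s=open('h.py').read().replace('env.camera_model(c)','CM[c]').replace("def shot","CM={c:env.camera_model(c) for c in('top','side')}\ndef shot",1)
open('h.py','w').write(s)
E
cat > m1.py <<'E'
from h import *
T=env.read_camera('top');M={}
for l in('stand','holder','scraper','well'):
    r=env.trace(l,'top'); M[l]=[k['mask'] for k in r[:3]]
Sd=env.read_camera('side')
r=env.trace('holder','side'); hs=r[0]['mask']; ss=env.trace('stand','side')[0]['mask']; sc=env.trace('scraper','side')[0]['mask']
hol=[box(-.062,.062,-.031,.031,0,.006),box(-.053,.053,-.022,.022,0,.066)]
scr=[box(-.042,.042,-.011,.011,.006,.040),box(-.015,.015,-.010,.010,.040,.156)]
st=[box(-.06,.06,-.056,.056,.0,.045),box(-.07,.07,-.126,-.056,0,.028)]
hm={'top':M['holder'][0]|M['scraper'][0],'side':hs|sc}
qh,v=fit(hol+scr,hm,[.51,.29,1.4]);print('holder+scr',qh,v)
for c in hm: print(c,fit(hol+scr,{c:hm[c]},[.51,.29,1.4]))
sm={'top':M['stand'][0],'side':ss}
qs,v=fit(st,sm,[.57,.02,.2]);print('stand',qs,v)
for c in sm: print(c,fit(st,{c:sm[c]},[.57,.02,.2]))
for m in M['well']:
    w,v=fit([np.array([[.043*np.cos(a),.043*np.sin(a),.003] for a in np.linspace(0,6.28,24)])],{'top':m},[*at('top',np.argwhere(m).mean(0)[::-1],0)[:2],0]);print('well',w,v,m.sum())
def ov(im,c,fn,crop,f,L):
    b=cv2.resize(im[:,:,::-1][crop[1]:crop[3],crop[0]:crop[2]],None,fx=f,fy=f,interpolation=cv2.INTER_CUBIC)
    for P,q in L:
        p=np.round((proj(c,world(np.array(P,float),q))+.5-crop[:2])*f).astype(int); cv2.polylines(b,[p],True,(0,255,0),1)
    return b
rect=lambda x0,x1,y0,y1,z:[[x0,y0,z],[x1,y0,z],[x1,y1,z],[x0,y1,z]]
L=[(rect(-.06,.06,-.056,.056,.045),qs),(rect(-.069,.069,-.126,-.056,.028),qs),(rect(-.062,.062,-.031,.031,.006),qh),(rect(-.046,.046,-.015,.015,.066),qh),(rect(-.015,.015,-.01,.01,.156),qh)]
a=ov(T,'top','',(105,140,295,220),4,L);b=ov(Sd,'side','',(190,180,380-40+0,310),4,L)
cv2.imwrite('pics/o1.png',a); cv2.imwrite('pics/o2.png',b); print(qs.tolist(),qh.tolist())
E
python3 m1.py
```

```text
holder+scr [ 0.51498802  0.29527582 -0.14558959] 0.18480849266052246
top (array([ 0.51419594,  0.29358344, -0.15909911]), np.float64(0.06785619258880615))
side (array([ 0.51657222,  0.29739137, -0.196608  ]), np.float64(0.0960577130317688))
stand [0.55939031 0.01577561 0.19159215] 0.22230035066604614
top (array([0.55851335, 0.01624632, 0.18911824]), np.float64(0.06831371784210205))
side (array([0.56378737, 0.00110054, 0.1844727 ]), np.float64(0.10943078994750977))
well [ 0.5350295  -0.42599019 -0.20683513] 0.549474835395813 319
well [ 0.63703721 -0.26239624 -0.05310167] 0.40977001190185547 1163
well [ 0.50541834 -0.31351904 -0.20039881] 0.21946781873703003 563
[0.5593903107756039, 0.015775608582896606, 0.19159215254459389] [0.51498802039185, 0.2952758229416198, -0.14558959207514294]
```

View pics/o1.png

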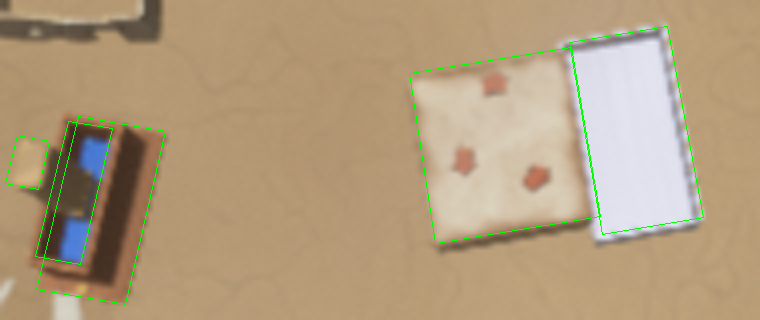

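View pics/o2.png

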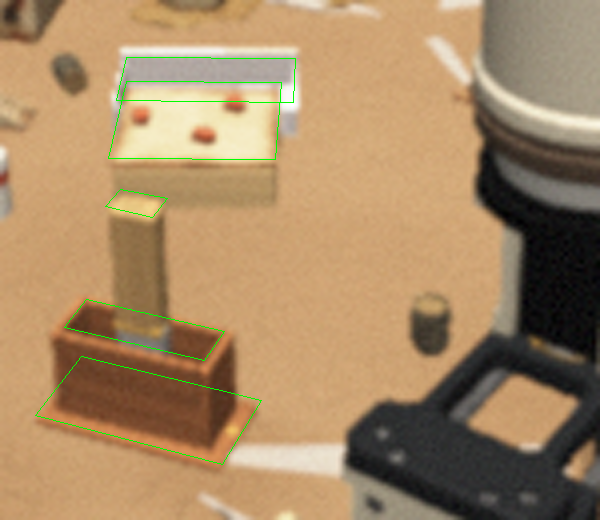

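```bash
cat >> h.py <<'E'
QS=np.array([.5594,.0155,.191]); QH=np.array([.515,.2953,-.155])
def go(xyz,yaw):
    "yaw = world direction of object x axis; tool y along object y (mod pi). prints increment"
    o=env.observe(); p=np.array(o['tcp_pos']); r=R.from_quat(o['tcp_rot'])
    best=None
    for k in(0,1):
        a=yaw+np.pi/2+k*np.pi; y=np.array([np.cos(a),np.sin(a),0]); z=np.array([0,0,-1.]); x=np.cross(y,z)
        d=(r.inv()*R.from_matrix(np.c_[x,y,z])).as_rotvec()
        if best is None or np.linalg.norm(d)<np.linalg.norm(best): best=d
    print('t',round(o['t'],2),'linear',np.round(r.inv().apply(np.array(xyz)-p)*1000,1),'dr',np.round(best,3),'j',np.round(o['joint_pos'],2))
E
python3 - <<'E'
from h import *
env.read_camera('top')
for c in('top','side'):
    if c=='side': env.read_camera('side')
    for l in('chip_a','well_ring'):
        for k in env.look_for(l,c)[:5]:
            p=at(c,k['point'],.0495 if l=='chip_a' else .015); q=p-[*QS[:2],0]; cs,sn=np.cos(QS[2]),np.sin(QS[2])
            print(c,l,round(k['score'],2),np.round(k['point'],1),np.round(p,3),np.round([cs*q[0]+sn*q[1],-sn*q[0]+cs*q[1]],3))
go([.515,.2953,.23],-.155)
E
```

```text
top well_ring 0.81 [389.5 194.4] [ 0.524 -0.427  0.015] [-0.119 -0.428]
top well_ring 0.7 [351.5 200.8] [ 0.503 -0.32   0.015] [-0.119 -0.319]
top well_ring 0.56 [328.3 154.8] [ 0.634 -0.257  0.015] [ 0.021 -0.282]
side chip_a 0.43 [225.8 276.6] [0.505 0.329 0.049] [0.006 0.318]
side well_ring 0.94 [236.2 178.5] [ 0.64  -0.238  0.015] [ 0.031 -0.264]
side well_ring 0.7 [278.8 175.2] [ 0.498 -0.293  0.015] [-0.119 -0.292]
side well_ring 0.56 [273.7 162.1] [ 0.538 -0.401  0.015] [-0.1   -0.405]
t 2.2 linear [-360.9 -178.6   -3.3] dr [-0.    -0.    -0.242] j [-0.91  0.5  -0.43  1.55  0.22  1.14 -0.21]
```

Call:
{"api": "arm_command", "payload": {"increments": [{"linear":[-50,-25,0],"dr":[0,0,-0.06],"grip":70},{"linear":[-100,-50,0],"dr":[0,0,-0.12],"grip":70},{"linear":[-150,-75,0],"dr":[0,0,-0.18],"grip":70},{"linear":[-200,-100,0],"dr":[0,0,-0.242],"grip":70},{"linear":[-255,-126,0],"dr":[0,0,-0.242],"grip":70},{"linear":[-310,-153,0],"dr":[0,0,-0.242],"grip":70},{"linear":[-361,-179,-3],"dr":[0,0,-0.242],"grip":70},{"linear":[-361,-179,-3],"dr":[0,0,-0.242],"grip":70},{"linear":[-361,-179,-3],"dr":[0,0,-0.242],"grip":70}]}}

```text
t: 3.32
tcp_pos: [0.5147, 0.2952, 0.2297]
tcp_rot: [0.078, 0.997, 0.0, -0.0]
ft_force: [-0.0, 0.6, -0.2]
opening: 0.0699
finger_force: 0.0
```

```bash
python3 - <<'E'
from h import *
q=QS; cs,sn=np.cos(q[2]),np.sin(q[2])
for c,f in(('top','t0'),('side','s0')):
    im=cv2.imread(f'pics/{f}.png').astype(int)
    m=((im[:,:,2]-im[:,:,0]>75)&(im[:,:,2]-im[:,:,1]>45)).astype(np.uint8)
    poly=proj(c,world(np.array([[-.06,-.056,.05],[.06,-.056,.05],[.06,.056,.05],[-.06,.056,.05]]),q))
    r=np.zeros_like(m); cv2.fillConvexPoly(r,poly.astype(np.int32),1)
    n,_,st,ce=cv2.connectedComponentsWithStats(m*r)
    for i in range(1,n):
        if st[i,4]>3:
            p=at(c,ce[i],.0495)-[*q[:2],0]; print(c,st[i,4],np.round(ce[i],1),np.round([cs*p[0]+sn*p[1],-sn*p[0]+cs*p[1]],4))
go([.515,.2953,.1],-.155)
env.read_camera('top'); 
E
```

```text
top 13 [228.  160.2] [0.0423 0.0002]
top 16 [220.5 179.8] [-0.0083  0.0286]
top 20 [238.4 183.8] [-0.0274 -0.0172]
side 21 [248.1 205. ] [-0.0265 -0.0172]
side 18 [224.4 208.3] [0.0429 0.0035]
side 20 [240.4 213.4] [-0.007   0.0316]
t 3.33 linear [-3.000e-01  1.000e-01  1.297e+02] dr [ 0.001 -0.001 -0.   ] j [-0.27  0.39 -0.37  1.7   0.16  1.09  0.72]
```

Call:
{"api": "arm_command", "payload": {"increments": [{"linear":[0,0,50],"dr":[0,0,0],"grip":70},{"linear":[0,0,95],"dr":[0,0,0],"grip":60},{"linear":[0,0,130],"dr":[0,0,0],"grip":50},{"linear":[0,0,130],"dr":[0,0,0],"grip":50},{"linear":[0,0,130],"dr":[0,0,0],"grip":10},{"linear":[0,0,130],"dr":[0,0,0],"grip":10},{"linear":[0,0,130],"dr":[0,0,0],"grip":10},{"linear":[0,0,130],"dr":[0,0,0],"grip":10},{"linear":[0,0,130],"dr":[0,0,0],"grip":10}], "newtons": 35}}

```text
t: 4.5
tcp_pos: [0.5157, 0.2953, 0.1009]
tcp_rot: [0.077, 0.997, 0.0, 0.001]
ft_force: [-1.3, -1.3, 6.3]
opening: 0.02
finger_force: 34.5
```

Call:
{"api": "arm_command", "payload": {"increments": [{"linear":[0,0,-15],"dr":[0,0,0],"grip":10},{"linear":[0,0,-35],"dr":[0,0,0],"grip":10},{"linear":[0,0,-60],"dr":[0,0,0],"grip":10},{"linear":[0,0,-90],"dr":[0,0,0],"grip":10},{"linear":[0,0,-120],"dr":[0,0,0],"grip":10},{"linear":[0,0,-120],"dr":[0,0,0],"grip":10}]}}

```text
t: 5.25
tcp_pos: [0.5167, 0.2962, 0.2236]
tcp_rot: [0.077, 0.997, 0.002, 0.003]
ft_force: [1.2, -0.4, -1.2]
opening: 0.0198
finger_force: 34.5
```

```bash
python3 - <<'E'
from h import *
P=lambda x,y,z:world(np.array([[x,y,z]]),QS)[0]
go(P(.0075,.06,.22),QS[2]); print(P(.0075,.06,.22),env.observe()['finger_force'],env.observe()['ft_force'])
im=shot('side','s1'); cv2.imwrite('pics/s1c.png',cv2.resize(im[100:330,150:350,::-1],None,fx=2.5,fy=2.5))
E
```

```text
t 5.25 linear [ -72.1 -211.8    3.1] dr [ 0.003  0.006 -0.346] j [-0.27  0.39 -0.37  1.7   0.16  1.07  0.72]
[0.55537316 0.0758327  0.22      ] 34.52856659889221 [ 1.18366335 -0.38113373 -1.20984116]
```

View pics/s1c.png

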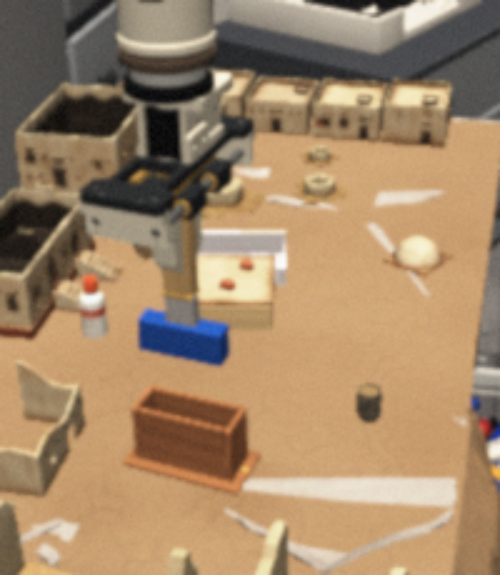

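Call:
{"api": "arm_command", "payload": {"increments": [{"linear":[-12,-35,0],"dr":[0,0,-0.06],"grip":10},{"linear":[-24,-70,0],"dr":[0,0,-0.12],"grip":10},{"linear":[-36,-105,0],"dr":[0,0,-0.18],"grip":10},{"linear":[-48,-140,2],"dr":[0,0,-0.24],"grip":10},{"linear":[-60,-180,3],"dr":[0,0,-0.3],"grip":10},{"linear":[-72,-212,3],"dr":[0.003,0.006,-0.346],"grip":10},{"linear":[-72,-212,3],"dr":[0.003,0.006,-0.346],"grip":10},{"linear":[-72,-212,3],"dr":[0.003,0.006,-0.346],"grip":10},{"linear":[-72,-212,3],"dr":[0.003,0.006,-0.346],"grip":10}]}}

```text
t: 6.42
tcp_pos: [0.5528, 0.0759, 0.2163]
tcp_rot: [-0.097, 0.995, -0.001, -0.003]
ft_force: [-0.1, 0.2, -1.4]
opening: 0.02
finger_force: 34.5
```

```bash
python3 - <<'E'
from h import *
P=lambda x,y,z:world(np.array([[x,y,z]]),QS)[0]
go(P(.0075,.06,.1415),QS[2])
E
```

```text
t 6.42 linear [-3.  -0.5 74.8] dr [-0.001 -0.007  0.002] j [ 0.11  0.34 -0.36  1.79  0.14  1.04  1.46]
```

Call:
{"api": "arm_command", "payload": {"increments": [{"linear":[-3,0,25],"dr":[0,-0.005,0],"grip":10},{"linear":[-3,0,45],"dr":[0,-0.005,0],"grip":10},{"linear":[-3,0,58],"dr":[0,-0.005,0],"grip":10},{"linear":[-3,0,66],"dr":[0,-0.005,0],"grip":10},{"linear":[-3,0,70],"dr":[0,-0.005,0],"grip":10},{"linear":[-3,0,70],"dr":[0,-0.005,0],"grip":10},{"linear":[-3,0,70],"dr":[0,-0.005,0],"grip":10}]}}

```text
t: 7.3
tcp_pos: [0.5564, 0.0748, 0.1473]
tcp_rot: [-0.095, 0.995, -0.001, -0.0]
ft_force: [-0.1, 0.4, -1.0]
opening: 0.0203
finger_force: 34.5
```

```bash
python3 - <<'E'
from h import *
P=lambda x,y,z:world(np.array([[x,y,z]]),QS)[0]
go(P(.0075,.06,.1415),QS[2]); print(env.observe()['tcp_pos'],env.observe()['ft_force'])
im=shot('side','s2'); cv2.imwrite('pics/s2c.png',cv2.resize(im[150:270,180:300,::-1],None,fx=4,fy=4,interpolation=cv2.INTER_CUBIC))
E
```

```text
t 7.3 linear [0.8 1.3 5.8] dr [-0.002 -0.     0.   ] j [ 0.09  0.43 -0.34  1.85  0.18  0.9   1.43]
[0.55640356 0.0747561  0.14727208] [-0.05625261  0.36152039 -0.98509988]
```

View pics/s2c.png

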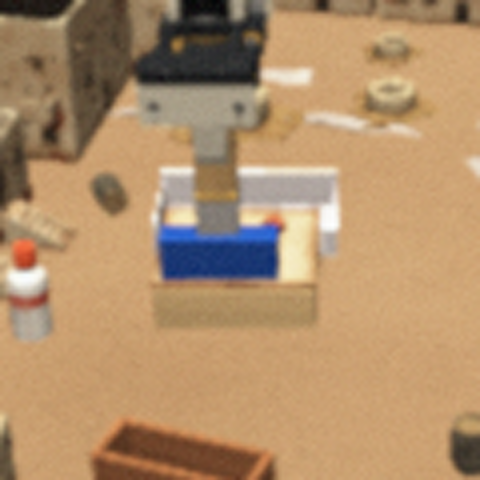

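```bash
python3 - <<'E'
from h import *
o=env.observe();p=o['tcp_pos']
im=cv2.imread('pics/s2.png').astype(int)
m=(im[:,:,0]-im[:,:,2]>60); m[:, :200]=0; m[:,270:]=0; m[:190]=0;m[240:]=0
print(m.sum(), np.argwhere(m).min(0),np.argwhere(m).max(0))
z0=p[2]-.0949
print('side',fit([box(-.042,.042,-.011,.011,z0,z0+.034)],{'side':m},[p[0],p[1],.191]))
cs,sn=np.cos(.191),np.sin(.191)
t=shot('top','t2').astype(int); print(p)
m=(t[:,:,2]-t[:,:,0]>60); m[:,:190]=0; m[:,290:]=0; m[:140]=0; m[220:]=0;print(m.sum(),[np.argwhere(m).min(0),np.argwhere(m).max(0)] if m.any() else '')
E
```

```text
322 [206 220] [218 248]
side (array([0.55498452, 0.07496713, 0.34766076]), np.float64(0.2571016550064087))
[0.5564123  0.07473262 0.14727671]
0
```

```bash
python3 - <<'E'
from h import *
p=env.observe()['tcp_pos'];z0=p[2]-.0949
for x in(-.004,0,.004):
    q=world(np.array([[x,0,0]]),[p[0],p[1],.191])[0]
    print(x,np.round((proj('side',world(box(-.042,.042,.011,.0111,z0,z0+.034),[q[0],q[1],.191]))[[0,1,4,5]]+.5-[180,150])*4).tolist())
print(np.round((proj('side',world(np.array([[-.06,.056,.045],[.06,.056,.045],[-.0265,-.0172,.054]]),QS))+.5-[180,150])*4).tolist())
E
```

```text
-0.004 [[283.0, 280.0], [282.0, 239.0], [165.0, 279.0], [162.0, 238.0]]
0 [[277.0, 280.0], [276.0, 239.0], [159.0, 279.0], [156.0, 238.0]]
0.004 [[272.0, 280.0], [270.0, 239.0], [153.0, 279.0], [151.0, 238.0]]
[[315.0, 279.0], [148.0, 278.0], [274.0, 217.0]]
```

Call:
{"api": "arm_command", "payload": {"increments": [{"linear":[0,0,3],"dr":[0,0,0],"grip":10},{"linear":[0,0,5.5],"dr":[0,0,0],"grip":10},{"linear":[0,0,5.5],"dr":[0,0,0],"grip":10},{"linear":[0,0,5.5],"dr":[0,0,0],"grip":10}]}}

```text
t: 7.9
tcp_pos: [0.5559, 0.0747, 0.1411]
tcp_rot: [-0.095, 0.995, -0.001, -0.001]
ft_force: [-0.1, -1.0, -1.4]
opening: 0.0198
finger_force: 34.5
```

Call:
{"api": "arm_command", "payload": {"increments": [{"linear":[0,-8,0],"dr":[0,0,0],"grip":10},{"linear":[0,-18,0],"dr":[0,0,0],"grip":10},{"linear":[0,-28,0],"dr":[0,0,0],"grip":10},{"linear":[0,-38,0],"dr":[0,0,0],"grip":10},{"linear":[0,-48,0],"dr":[0,0,0],"grip":10},{"linear":[0,-58,0],"dr":[0,0,0],"grip":10},{"linear":[0,-66,0],"dr":[0,0,0],"grip":10},{"linear":[0,-74,0],"dr":[0,0,0],"grip":10}]}}

```text
t: 8.9
tcp_pos: [0.5701, 0.0016, 0.1413]
tcp_rot: [-0.095, 0.995, -0.001, -0.001]
ft_force: [-0.0, -0.2, -1.6]
opening: 0.0198
finger_force: 34.5
```

```bash
python3 - <<'E'
from h import *
P=lambda x,y,z:world(np.array([[x,y,z]]),QS)[0]
go(P(.0075,-.056,.1415),QS[2]); print(env.observe()['tcp_pos'],env.observe()['ft_force'])
im=shot('side','s3'); a=cv2.resize(im[160:230,200:290,::-1],None,fx=4,fy=4,interpolation=cv2.INTER_CUBIC)
im=shot('top','t3'); b=cv2.resize(im[140:210,195:285,::-1],None,fx=4,fy=4,interpolation=cv2.INTER_CUBIC)
cv2.imwrite('pics/c3.png',np.hstack([a,b]))
E
```

```text
t 8.9 linear [  0.3 -40.3  -0.1] dr [-0.002 -0.001  0.   ] j [ 0.2   0.45 -0.32  1.83  0.18  0.89  1.56]
[0.57005788 0.00160463 0.14129969] [-0.01799017 -0.2450963  -1.59347323]
```

View pics/c3.png

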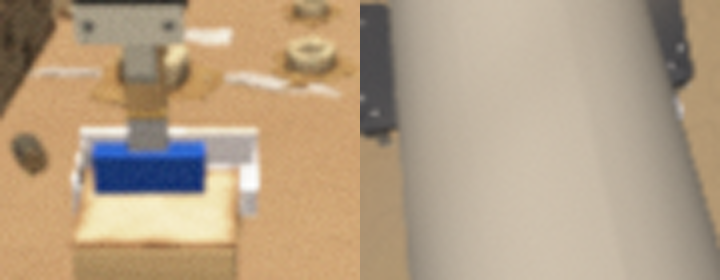

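Call:
{"api": "arm_command", "payload": {"increments": [{"linear":[0,-8,0],"dr":[0,0,0],"grip":10},{"linear":[0,-16,0],"dr":[0,0,0],"grip":10},{"linear":[0,-24,0],"dr":[0,0,0],"grip":10},{"linear":[0,-32,0],"dr":[0,0,0],"grip":10},{"linear":[0,-38,0],"dr":[0,0,0],"grip":10},{"linear":[0,-42,0],"dr":[0,0,0],"grip":10},{"linear":[0,-42,0],"dr":[0,0,0],"grip":10},{"linear":[0,-42,0],"dr":[0,0,0],"grip":10},{"linear":[0,-42,-30],"dr":[0,0,0],"grip":10},{"linear":[0,-42,-60],"dr":[0,0,0],"grip":10},{"linear":[0,-42,-85],"dr":[0,0,0],"grip":10},{"linear":[0,-42,-85],"dr":[0,0,0],"grip":10}]}}

```text
t: 10.5
tcp_pos: [0.5796, -0.0385, 0.2285]
tcp_rot: [-0.096, 0.995, -0.001, 0.002]
ft_force: [-0.1, 0.5, -0.6]
opening: 0.0202
finger_force: 34.5
```

```bash
python3 - <<'E'
from h import *
go([.5157,.2953,.225],QH[2]); 
im=shot('side','s4'); 
q=QS;cs,sn=np.cos(q[2]),np.sin(q[2])
im=im[:,:,::-1].astype(int)
m=((im[:,:,2]-im[:,:,0]>60)&(im[:,:,2]-im[:,:,1]>35)).astype(np.uint8)
n,_,st,ce=cv2.connectedComponentsWithStats(m[150:230,200:290].copy())
for i in range(1,n):
    c=ce[i]+[200,150]; f=lambda z:(lambda p:np.round([cs*p[0]+sn*p[1],-sn*p[0]+cs*p[1]],3))(at('side',c,z)-[*q[:2],0])
    print(st[i,4],c,f(.0495),f(.015))
cv2.imwrite('pics/s4c.png',cv2.resize(im[140:230,190:300].astype(np.uint8),None,fx=5,fy=5,interpolation=cv2.INTER_CUBIC))
E
```

```text
t 10.5 linear [ -0.9 339.9   2.5] dr [-0.003  0.004  0.347] j [ 0.28  0.36 -0.33  1.73  0.13  1.07  1.67]
1 [233. 151.] [ 0.056 -0.431] [ 0.065 -0.512]
3 [277. 150.] [-0.112 -0.441] [-0.112 -0.523]
3 [231.         153.66666667] [ 0.062 -0.405] [ 0.071 -0.485]
3633 [251.96972199 193.89210019] [-0.034 -0.087] [-0.03  -0.151]
1 [234. 154.] [ 0.05  -0.402] [ 0.058 -0.481]
121 [216.3553719  170.76033058] [ 0.099 -0.255] [ 0.11  -0.327]
2 [221.5 203. ] [ 0.055 -0.028] [ 0.064 -0.089]
2 [258.5 203. ] [-0.057 -0.03 ] [-0.054 -0.09 ]
1 [234. 224.] [0.007 0.089] [0.013 0.035]
1 [246. 224.] [-0.027  0.089] [-0.022  0.035]
1 [221. 227.] [0.041 0.105] [0.049 0.052]
1 [238. 226.] [-0.005  0.1  ] [0.    0.046]
1 [244. 226.] [-0.022  0.099] [-0.017  0.046]
```

View pics/s4c.png

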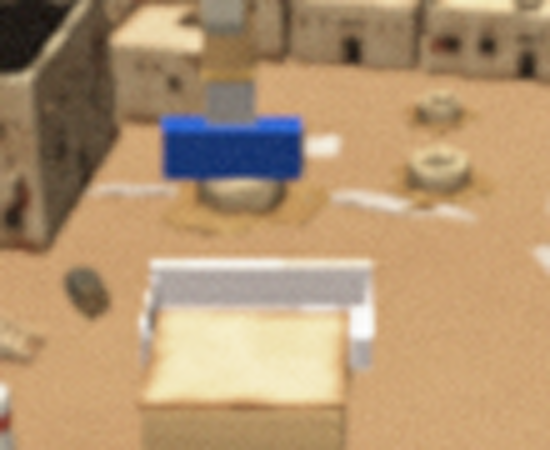

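Call:
{"api": "arm_command", "payload": {"increments": [{"linear":[0,40,0],"dr":[0,0,0.05],"grip":10},{"linear":[0,85,0],"dr":[0,0,0.1],"grip":10},{"linear":[0,130,0],"dr":[0,0,0.15],"grip":10},{"linear":[0,175,0],"dr":[0,0,0.2],"grip":10},{"linear":[0,220,0],"dr":[0,0,0.25],"grip":10},{"linear":[0,265,0],"dr":[0,0,0.3],"grip":10},{"linear":[-1,305,0],"dr":[0,0.002,0.347],"grip":10},{"linear":[-1,330,0],"dr":[0,0.002,0.347],"grip":10},{"linear":[-1,340,0],"dr":[0,0.002,0.347],"grip":10},{"linear":[-1,340,0],"dr":[0,0.002,0.347],"grip":10},{"linear":[-1,340,0],"dr":[0,0.002,0.347],"grip":10},{"linear":[-1,340,0],"dr":[0,0.002,0.347],"grip":10}]}}

```text
t: 12.05
tcp_pos: [0.515, 0.2934, 0.2257]
tcp_rot: [0.079, 0.997, -0.002, -0.001]
ft_force: [0.6, 0.3, -1.3]
opening: 0.0196
finger_force: 34.5
```

```bash
python3 - <<'E'
from h import *
go([.5157,.2953,.17],QH[2]); 
a=shot('side','s5');b=shot('top','t5');q=QS;cs,sn=np.cos(q[2]),np.sin(q[2])
im=b[:,:,::-1].astype(int)
m=((im[:,:,2]-im[:,:,0]>60)&(im[:,:,2]-im[:,:,1]>35)).astype(np.uint8)
n,_,st,ce=cv2.connectedComponentsWithStats(m[140:210,190:290].copy())
for i in range(1,n):
    c=ce[i]+[190,140]; f=lambda z:(lambda p:np.round([cs*p[0]+sn*p[1],-sn*p[0]+cs*p[1]],3))(at('top',c,z)-[*q[:2],0])
    if st[i,4]>3:print(st[i,4],c,f(.01))
A=cv2.resize(a[215:315,180:280,::-1],None,fx=4,fy=4,interpolation=cv2.INTER_CUBIC)
B=cv2.resize(b[130:230,190:290,::-1],None,fx=4,fy=4,interpolation=cv2.INTER_CUBIC)
cv2.imwrite('pics/c5.png',np.hstack([A,B]))
E
```

```text
t 12.05 linear [-0.5  2.2 55.7] dr [-0.003 -0.002 -0.003] j [-0.26  0.4  -0.4   1.7   0.17  1.08  0.71]
13 [256.53846154 161.38461538] [ 0.037 -0.078]
15 [257.8 175.2] [-0.003 -0.075]
16 [259.25   182.8125] [-0.026 -0.075]
```

View pics/c5.png

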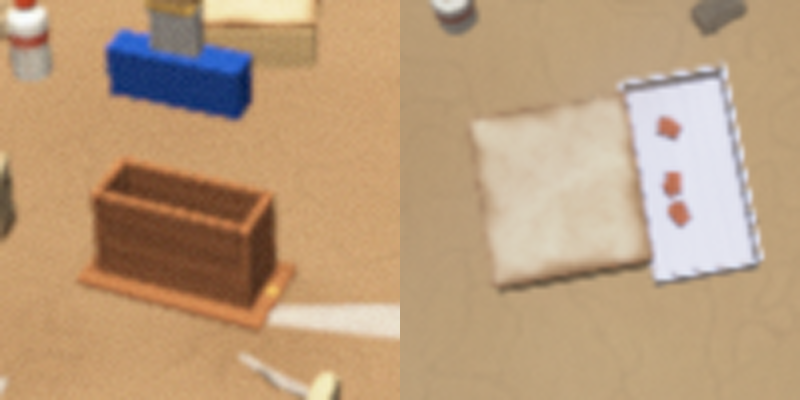

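Call:
{"api": "arm_command", "payload": {"increments": [{"linear":[0,2,20],"dr":[0,0,0],"grip":10},{"linear":[0,2,40],"dr":[0,0,0],"grip":10},{"linear":[0,2,53],"dr":[0,0,0],"grip":10},{"linear":[0,2,56],"dr":[0,0,0],"grip":10},{"linear":[0,2,56],"dr":[0,0,0],"grip":10},{"linear":[0,2,56],"dr":[0,0,0],"grip":10}]}}

```text
t: 12.9
tcp_pos: [0.5151, 0.2972, 0.1706]
tcp_rot: [0.078, 0.997, -0.001, -0.001]
ft_force: [-0.3, 0.3, -1.0]
opening: 0.02
finger_force: 34.5
```

```bash
python3 - <<'E'
from h import *
go([.5157,.2953,.102],QH[2]);go([.5157,.2953,.102],-.151);print(env.observe()['ft_force'])
E
```

```text
t 12.9 linear [-1.  -1.6 68.6] dr [-0.002 -0.002 -0.001] j [-0.27  0.46 -0.38  1.75  0.2   0.98  0.68]
t 12.9 linear [-1.  -1.6 68.6] dr [-0.002 -0.002 -0.005] j [-0.27  0.46 -0.38  1.75  0.2   0.98  0.68]
[-0.29921064  0.33669399 -1.01080085]
```

Call:
{"api": "arm_command", "payload": {"increments": [{"linear":[-1,-1.5,8],"dr":[0,0,0],"grip":10},{"linear":[-1,-1.5,20],"dr":[0,0,0],"grip":10},{"linear":[-1,-1.5,32],"dr":[0,0,0],"grip":10},{"linear":[-1,-1.5,44],"dr":[0,0,0],"grip":10},{"linear":[-1,-1.5,55],"dr":[0,0,0],"grip":10},{"linear":[-1,-1.5,62],"dr":[0,0,0],"grip":10},{"linear":[-1,-1.5,66],"dr":[0,0,0],"grip":10},{"linear":[-1,-1.5,66],"dr":[0,0,0],"grip":10}]}}

```text
t: 13.9
tcp_pos: [0.515, 0.2951, 0.1036]
tcp_rot: [0.078, 0.997, -0.001, -0.002]
ft_force: [0.6, -0.0, -1.6]
opening: 0.0202
finger_force: 34.5
```

Call:
{"api": "arm_command", "payload": {"increments": [{"linear":[0,0,2.5],"dr":[0,0,0],"grip":10},{"linear":[0,0,2.5],"dr":[0,0,0],"grip":10},{"linear":[0,0,2.5],"dr":[0,0,0],"grip":30},{"linear":[0,0,2.5],"dr":[0,0,0],"grip":55},{"linear":[0,0,2.5],"dr":[0,0,0],"grip":60},{"linear":[0,0,2.5],"dr":[0,0,0],"grip":60},{"linear":[0,0,2.5],"dr":[0,0,0],"grip":60},{"linear":[0,0,-20],"dr":[0,0,0],"grip":60},{"linear":[0,0,-60],"dr":[0,0,0],"grip":60},{"linear":[0,0,-110],"dr":[0,0,0],"grip":60},{"linear":[0,0,-140],"dr":[0,0,0],"grip":60},{"linear":[0,0,-140],"dr":[0,0,0],"grip":60}]}}

```text
t: 15.4
tcp_pos: [0.5171, 0.2965, 0.247]
tcp_rot: [0.078, 0.997, 0.0, 0.001]
ft_force: [0.2, 0.7, -0.1]
opening: 0.0601
finger_force: 0.0
```

```bash
python3 - <<'E'
from h import *
s=env.read_camera('side'); hs=env.trace('holder','side'); sc=env.trace('scraper','side')
hol=[box(-.062,.062,-.031,.031,0,.006),box(-.053,.053,-.022,.022,0,.066)]
scr=[box(-.042,.042,-.011,.011,.006,.040),box(-.015,.015,-.010,.010,.040,.156)]
print([ (round(k['score'],2),k['point'],k['mask'].sum()) for k in sc[:2]])
print(fit(hol+scr,{'side':hs[0]['mask']|sc[0]['mask']},QH))
# wells
T=env.read_camera('top')
wt=env.trace('well','top'); rt=env.trace('well_ring','top'); ws=env.trace('well','side')
for n,r,c in(('t',wt,'top'),('rt',rt,'top'),('s',ws,'side')):
    for k in r[:4]: print(n,round(k['score'],2),np.round(k['point'],1),k['mask'].sum(),np.round(at(c,np.argwhere(k['mask']).mean(0)[::-1],.012),4))
A=cv2.resize(T[150:250,300:400,::-1],None,fx=5,fy=5,interpolation=cv2.INTER_CUBIC)
B=cv2.resize(s[150:200,250:300,::-1],None,fx=5,fy=5,interpolation=cv2.INTER_CUBIC)
C=cv2.resize(s[220:320,180:280,::-1],None,fx=2.5,fy=2.5,interpolation=cv2.INTER_CUBIC)
cv2.imwrite('pics/c6.png',np.hstack([A,np.vstack([B,C])]))
E
```

```text
[(0.73, [222.7, 247.7], np.int64(550))]
(array([ 0.51545006,  0.29652756, -0.15423493]), np.float64(0.07021141052246094))
t 0.71 [348.6 200.9] 579 [ 0.5035 -0.3126  0.012 ]
t 0.65 [388.7 193.5] 321 [ 0.5252 -0.4259  0.012 ]
t 0.57 [331.1 153.9] 1182 [ 0.6356 -0.2589  0.012 ]
rt 0.95 [351.2 201.4] 619 [ 0.5042 -0.3117  0.012 ]
rt 0.81 [388.6 193.5] 309 [ 0.5261 -0.4265  0.012 ]
rt 0.8 [330.7 155.9] 1140 [ 0.6358 -0.2596  0.012 ]
s 0.78 [244.1 178.6] 276 [ 0.6233 -0.2535  0.012 ]
s 0.71 [274.7 177.2] 190 [ 0.506  -0.2975  0.012 ]
```

View pics/c6.png

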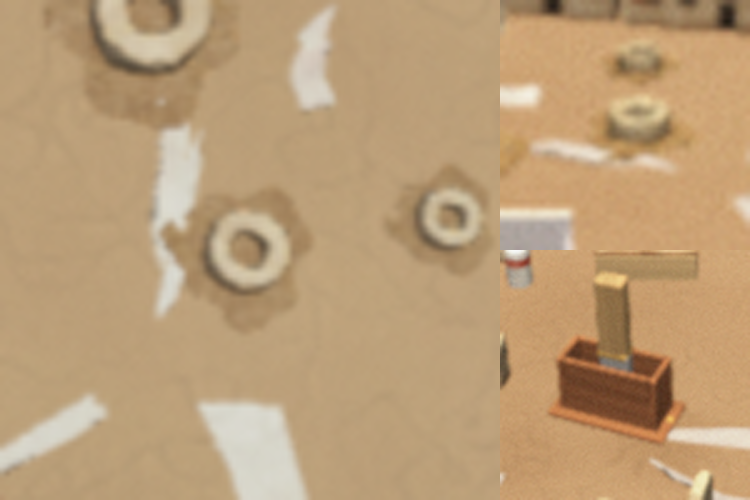

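```bash
python3 - <<'E'
from h import *
print(at('top',[349.4,199.2],.019),at('side',[277.1,171.9],.019),at('side',[277.1,172.9],.012))
# known-offset check: holder/stand ok
p=at('top',[349.4,199.2],.019)
for y in (0,.2,-.155,-.3): go([p[0],p[1],.25],y)
d=at('top',[289,257],.02);print('dome',d)
E
```

```text
[ 0.50669453 -0.3134303   0.019     ] [ 0.50737498 -0.31079551  0.019     ] [ 0.50852677 -0.31686427  0.012     ]
t 15.75 linear [ -86.2 -602.3   -5.6] dr [-0.004 -0.005 -0.156] j [-0.25  0.38 -0.4   1.68  0.16  1.12  0.71]
t 15.75 linear [ -86.2 -602.3   -5.6] dr [-0.003 -0.005 -0.356] j [-0.25  0.38 -0.4   1.68  0.16  1.12  0.71]
t 15.75 linear [ -86.2 -602.3   -5.6] dr [-0.004 -0.005 -0.001] j [-0.25  0.38 -0.4   1.68  0.16  1.12  0.71]
t 15.75 linear [ -86.2 -602.3   -5.6] dr [-0.004 -0.004  0.144] j [-0.25  0.38 -0.4   1.68  0.16  1.12  0.71]
dome [ 0.34533349 -0.14700833  0.02      ]
```

Call:
{"api": "arm_command", "payload": {"increments": [{"linear":[-7,-45,0],"dr":[0,0,0.012],"grip":60},{"linear":[-14,-95,0],"dr":[0,0,0.024],"grip":70},{"linear":[-22,-150,0],"dr":[0,0,0.036],"grip":80},{"linear":[-30,-205,0],"dr":[0,0,0.05],"grip":80},{"linear":[-37,-260,0],"dr":[0,0,0.06],"grip":80},{"linear":[-45,-315,0],"dr":[0,0,0.075],"grip":80},{"linear":[-53,-370,0],"dr":[0,0,0.09],"grip":80},{"linear":[-61,-425,0],"dr":[0,0,0.1],"grip":80},{"linear":[-69,-480,0],"dr":[0,0,0.115],"grip":80},{"linear":[-76,-530,0],"dr":[0,0,0.13],"grip":80},{"linear":[-83,-575,-3],"dr":[0,0,0.14],"grip":80},{"linear":[-86,-602,-5],"dr":[0,0,0.144],"grip":80}]}}

```text
t: 17.25
tcp_pos: [0.5061, -0.3156, 0.2493]
tcp_rot: [0.151, 0.989, -0.002, -0.002]
ft_force: [-0.3, -0.2, -0.3]
opening: 0.0803
finger_force: 0.0
```

Call:
{"api": "arm_command", "payload": {"increments": [{"linear":[0,0,20],"dr":[0,0,0],"grip":80},{"linear":[0,0,60],"dr":[0,0,0],"grip":80},{"linear":[0,0,100],"dr":[0,0,0],"grip":80},{"linear":[0,0,140],"dr":[0,0,0],"grip":80},{"linear":[0,0,160],"dr":[0,0,0],"grip":80},{"linear":[0,0,160],"dr":[0,0,0],"grip":80},{"linear":[0,0,160],"dr":[0,0,0],"grip":80}]}}

```text
t: 18.12
tcp_pos: [0.5072, -0.3133, 0.0907]
tcp_rot: [0.149, 0.989, -0.001, -0.001]
ft_force: [0.1, 0.2, -0.8]
opening: 0.0801
finger_force: 0.0
```

```bash
python3 - <<'E'
from h import *
go([.507,-.3125,.0065],-.3)
a=shot('side','s7');b=shot('top','t7')
A=cv2.resize(a[130:210,230:310,::-1],None,fx=5,fy=5,interpolation=cv2.INTER_CUBIC)
B=cv2.resize(b[160:240,310:390,::-1],None,fx=5,fy=5,interpolation=cv2.INTER_CUBIC)
cv2.imwrite('pics/c7.png',np.hstack([A,B]))
E
```

```text
t 18.12 linear [ 0.3  0.9 84.2] dr [-0.003 -0.001  0.   ] j [ 0.56  0.54 -0.06  1.8   0.05  0.8   1.74]
```

View pics/c7.png

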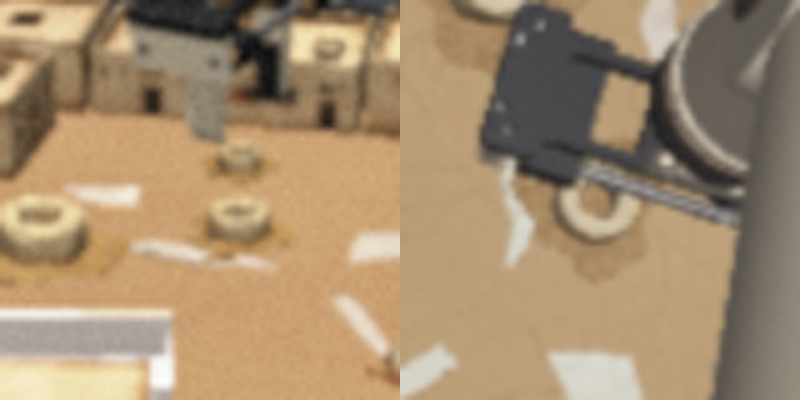

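Call:
{"api": "arm_command", "payload": {"increments": [{"linear":[0,0.5,20],"dr":[0,0,0],"grip":80},{"linear":[0,0.5,45],"dr":[0,0,0],"grip":80},{"linear":[0,0.5,62],"dr":[0,0,0],"grip":80},{"linear":[0,0.5,72],"dr":[0,0,0],"grip":80},{"linear":[0,0.5,80],"dr":[0,0,0],"grip":80},{"linear":[0,0.5,82],"dr":[0,0,0],"grip":80},{"linear":[0,0.5,82],"dr":[0,0,0],"grip":80}]}}

```text
t: 19.1
tcp_pos: [0.5068, -0.3129, 0.0084]
tcp_rot: [0.149, 0.989, -0.001, -0.001]
ft_force: [0.3, -0.1, -0.7]
opening: 0.0801
finger_force: 0.0
```

Call:
{"api": "arm_command", "payload": {"increments": [{"linear":[0,0,1],"dr":[0,0,0],"grip":60},{"linear":[0,0,1],"dr":[0,0,0],"grip":50},{"linear":[0,0,1],"dr":[0,0,0],"grip":30},{"linear":[0,0,1],"dr":[0,0,0],"grip":30},{"linear":[0,0,1],"dr":[0,0,0],"grip":30},{"linear":[0,0,1],"dr":[0,0,0],"grip":30}], "newtons": 25}}

```text
t: 19.85
tcp_pos: [0.5066, -0.3128, 0.0072]
tcp_rot: [0.149, 0.989, -0.001, -0.001]
ft_force: [-1.0, 0.1, 0.4]
opening: 0.0386
finger_force: 25.0
```

Call:
{"api": "arm_command", "payload": {"increments": [{"linear":[0,0,-4],"dr":[0,0,0],"grip":30},{"linear":[0,0,-10],"dr":[0,0,0],"grip":30},{"linear":[0,0,-20],"dr":[0,0,0],"grip":30},{"linear":[0,0,-35],"dr":[0,0,0],"grip":30},{"linear":[0,0,-50],"dr":[0,0,0],"grip":30},{"linear":[0,0,-50],"dr":[0,0,0],"grip":30}]}}

```text
t: 20.6
tcp_pos: [0.5081, -0.3134, 0.0592]
tcp_rot: [0.149, 0.989, -0.002, 0.0]
ft_force: [-0.3, 0.5, -1.1]
opening: 0.0382
finger_force: 25.0
```

```bash
python3 - <<'E'
from h import *
o=env.observe();p=o['tcp_pos'];print(p,o['opening'],o['finger_force'],o['ft_force'])
a=shot('side','s8');
for l in('well','well_ring'):
  for k in env.trace(l,'side')[:4]:
    v=np.argwhere(k['mask']); c=v.mean(0)[::-1]; print(l,round(k['score'],2),k['mask'].sum(),np.round(c,1),v.min(0),v.max(0),np.round(at('side',c,p[2]+.005),4),np.round(at('side',c,.012),4))
print('predicted ring',proj('side',[[p[0],p[1],p[2]+.013],[p[0],p[1],p[2]-.006]]))
b=shot('top','t8')
for k in env.trace('well','top')[:4]:
    v=np.argwhere(k['mask']); print(round(k['score'],2),k['mask'].sum(),np.round(v.mean(0)[::-1],1))
E
```

```text
[ 0.50810778 -0.31343261  0.05923267] 0.038156357553284274 24.999620667658746 [-0.32262706  0.49729938 -1.09291702]
well 0.7 419 [237.8 178.4] [169 223] [186 254] [ 0.6066 -0.1444  0.0642] [ 0.6366 -0.245   0.012 ]
well 0.67 149 [278. 163.] [156 267] [168 288] [ 0.5004 -0.29    0.0642] [ 0.5219 -0.4024  0.012 ]
well 0.41 1709 [239.9 210.7] [192 217] [231 263] [0.545  0.0547 0.0642] [ 0.57   -0.0299  0.012 ]
well_ring 0.87 453 [237.8 178.3] [168 222] [187 255] [ 0.6071 -0.1453  0.0642] [ 0.6371 -0.246   0.012 ]
well_ring 0.43 159 [278.4 162.9] [156 267] [168 288] [ 0.4991 -0.2911  0.0642] [ 0.5205 -0.4035  0.012 ]
predicted ring [[277.11057617 158.08919548]
 [277.0854609  162.95079341]]
0.47 170 [353.1 207.3]
```

Call:
{"api": "arm_command", "payload": {"increments": [{"linear":[0,0,-20],"dr":[0,0,0],"grip":30},{"linear":[0,0,-45],"dr":[0,0,0],"grip":30},{"linear":[0,0,-65],"dr":[0,0,0],"grip":30},{"linear":[0,0,-75],"dr":[0,0,0],"grip":30},{"linear":[0,0,-75],"dr":[0,0,0],"grip":30}], "newtons": 30}}

```text
t: 21.48
tcp_pos: [0.5075, -0.3128, 0.1332]
tcp_rot: [0.149, 0.989, -0.002, -0.0]
ft_force: [0.1, -0.3, -1.6]
opening: 0.0381
finger_force: 30.0
```

```bash
python3 - <<'E'
from h import *
print(env.observe()['tcp_pos']);go([QS[0],QS[1],.13],-.3)
E
```

```text
[ 0.50750015 -0.31281735  0.13323795]
t 21.48 linear [ 47.4 329.    2.1] dr [-0.003 -0.     0.   ] j [ 0.56  0.48 -0.07  1.78  0.04  0.88  1.74]
```

Call:
{"api": "arm_command", "payload": {"increments": [{"linear":[3,20,0],"dr":[0,0,0],"grip":30},{"linear":[8,55,0],"dr":[0,0,0],"grip":30},{"linear":[13,92,0],"dr":[0,0,0],"grip":30},{"linear":[18.5,130,0],"dr":[0,0,0],"grip":30},{"linear":[24,168,0],"dr":[0,0,0],"grip":30},{"linear":[29.5,206,0],"dr":[0,0,0],"grip":30},{"linear":[35,244,0],"dr":[0,0,0],"grip":30},{"linear":[40,280,0],"dr":[0,0,0],"grip":30},{"linear":[44,308,0],"dr":[0,0,0],"grip":30},{"linear":[47,325,0],"dr":[0,0,0],"grip":30},{"linear":[47,329,0],"dr":[0,0,0],"grip":30},{"linear":[47,329,0],"dr":[0,0,0],"grip":30}]}}

```text
t: 22.98
tcp_pos: [0.5589, 0.015, 0.1309]
tcp_rot: [0.15, 0.989, -0.002, -0.002]
ft_force: [-0.4, -0.3, -0.7]
opening: 0.0383
finger_force: 30.0
```

```bash
python3 - <<'E'
from h import *
p=env.observe()['tcp_pos'];print(p);go([QS[0],QS[1],.0522],-.3)
a=shot('side','s9')
for k in env.trace('well','side')[:4]:
    v=np.argwhere(k['mask']); c=v.mean(0)[::-1]; print(round(k['score'],2),k['mask'].sum(),np.round(c,1),v.min(0),v.max(0))
print(proj('side',[[p[0],p[1],p[2]+.013],[p[0],p[1],p[2]-.006]]))
E
```

```text
[0.55885611 0.01503565 0.13090794]
t 22.98 linear [-0.6  0.9 78.7] dr [-0.004 -0.003 -0.   ] j [ 0.05  0.43 -0.16  1.87  0.09  0.85  1.12]
0.74 284 [240.1 184.9] [176 226] [192 253]
0.47 88 [239.6 180.1] [176 222] [185 255]
[[237.94007567 179.39824108]
 [238.18322273 185.26931576]]
```

Call:
{"api": "arm_command", "payload": {"increments": [{"linear":[-3,1,15],"dr":[0,0,0],"grip":30},{"linear":[-3,1,35],"dr":[0,0,0],"grip":30},{"linear":[-3,1,52],"dr":[0,0,0],"grip":30},{"linear":[-3,1,64],"dr":[0,0,0],"grip":30},{"linear":[-3,1,71],"dr":[0,0,0],"grip":30},{"linear":[-3,1,74],"dr":[0,0,0],"grip":30},{"linear":[-3,1,74],"dr":[0,0,0],"grip":30},{"linear":[-3,1,74],"dr":[0,0,0],"grip":30}]}}

```text
t: 24.08
tcp_pos: [0.5626, 0.0157, 0.0578]
tcp_rot: [0.149, 0.989, -0.001, -0.001]
ft_force: [-0.1, -0.6, -0.2]
opening: 0.0378
finger_force: 30.0
```

Call:
{"api": "arm_command", "payload": {"increments": [{"linear":[0,0,1.5],"dr":[0,0,0],"grip":30},{"linear":[0,0,3],"dr":[0,0,0],"grip":30},{"linear":[0,0,4.5],"dr":[0,0,0],"grip":30},{"linear":[0,0,5],"dr":[0,0,0],"grip":30},{"linear":[0,0,5],"dr":[0,0,0],"grip":30}]}}

```text
t: 24.7
tcp_pos: [0.562, 0.0157, 0.0521]
tcp_rot: [0.149, 0.989, -0.001, -0.001]
ft_force: [-0.6, -0.4, -0.0]
opening: 0.0384
finger_force: 30.0
```

Call:
{"api": "arm_command", "payload": {"increments": [{"linear":[0,0,0.7],"dr":[0,0,0],"grip":30},{"linear":[0,0,1],"dr":[0,0,0],"grip":30},{"linear":[0,0,1],"dr":[0,0,0],"grip":30}]}}

```text
t: 25.08
tcp_pos: [0.5622, 0.0156, 0.0518]
tcp_rot: [0.149, 0.989, -0.001, -0.001]
ft_force: [-2.5, -0.9, 4.0]
opening: 0.0383
finger_force: 30.0
```

Contact with the plate (4 N). Release gently and retreat.

Call:
{"api": "arm_command", "payload": {"increments": [{"linear":[0,0,1],"dr":[0,0,0],"grip":42},{"linear":[0,0,1],"dr":[0,0,0],"grip":55},{"linear":[0,0,0],"dr":[0,0,0],"grip":70},{"linear":[0,0,0],"dr":[0,0,0],"grip":70},{"linear":[0,0,0],"dr":[0,0,0],"grip":70},{"linear":[0,0,-15],"dr":[0,0,0],"grip":70},{"linear":[0,0,-40],"dr":[0,0,0],"grip":70},{"linear":[0,0,-90],"dr":[0,0,0],"grip":70},{"linear":[0,0,-140],"dr":[0,0,0],"grip":70},{"linear":[0,0,-180],"dr":[0,0,0],"grip":70},{"linear":[0,0,-180],"dr":[0,0,0],"grip":70}]}}

```text
t: 26.45
tcp_pos: [0.5654, 0.0163, 0.2364]
tcp_rot: [0.149, 0.989, -0.0, 0.003]
ft_force: [0.4, 0.0, -0.4]
opening: 0.07
finger_force: 0.0
```

Call:
{"api": "arm_command", "payload": {"increments": [{"linear":[0,40,0],"dr":[0,0,0],"grip":70},{"linear":[0,85,0],"dr":[0,0,0],"grip":70},{"linear":[0,130,0],"dr":[0,0,0],"grip":70},{"linear":[0,175,0],"dr":[0,0,0],"grip":70},{"linear":[0,220,0],"dr":[0,0,0],"grip":70},{"linear":[0,250,0],"dr":[0,0,0],"grip":70},{"linear":[0,250,0],"dr":[0,0,0],"grip":70},{"linear":[0,250,0],"dr":[0,0,0],"grip":70}]}}

```text
t: 27.45
tcp_pos: [0.6361, 0.2536, 0.2298]
tcp_rot: [0.15, 0.989, -0.002, -0.002]
ft_force: [-1.0, -1.1, -0.4]
opening: 0.0702
finger_force: 0.0
```

```bash
python3 - <<'E'
from h import *
o=env.observe();print(o['t'],o['tcp_pos'],o['ft_force'])
cs,sn=np.cos(QS[2]),np.sin(QS[2])
loc=lambda p:np.round([cs*(p[0]-QS[0])+sn*(p[1]-QS[1]),-sn*(p[0]-QS[0])+cs*(p[1]-QS[1])],4)
for c in('top','side'):
    im=shot(c,'f_'+c)
    for l in('well_ring','scraper'):
      for k in env.trace(l,c)[:4]:
        v=np.argwhere(k['mask']); m=v.mean(0)[::-1]; print(c,l,round(k['score'],2),k['mask'].sum(),np.round(m,1),'box',v.min(0),v.max(0),'stand xy',loc(at(c,m,.053)))
    if c=='top':
        g=im[:,:,::-1].astype(int); m=((g[:,:,2]-g[:,:,0]>60)&(g[:,:,2]-g[:,:,1]>35)).astype(np.uint8)
        n,_,st,ce=cv2.connectedComponentsWithStats(m[140:210,190:290].copy())
        for i in range(1,n):
            if st[i,4]>3: print('chip',st[i,4],loc(at('top',ce[i]+[190,140],.01)))
    print(c,'pred well',np.round(proj(c,[[.5622,.0156,.053]]),1),[ (l,np.round(env.look_for(l,c)[0]['point'])) for l in('glue_bottle','barrel_up','barrel_lying','dome') if env.look_for(l,c)])
E
```

```text
27.45 [0.63606256 0.25363658 0.22975704] [-0.9752527  -1.05504466 -0.44895564]
top well_ring 0.94 1056 [328.7 154.4] box [138 310] [174 348] stand xy [ 0.0126 -0.2737]
top well_ring 0.78 575 [232.2 174.9] box [161 217] [190 245] stand xy [-0.0009 -0.0046]
top well_ring 0.64 312 [388.4 194.1] box [183 377] [205 397] stand xy [-0.1223 -0.4105]
top scraper 0.46 2632 [246.5 176.4] box [146 206] [203 280] stand xy [-0.0115 -0.0418]
chip 13 [ 0.0368 -0.0783]
chip 15 [-0.0033 -0.075 ]
chip 16 [-0.0256 -0.0753]
top pred well [[230.4 173.8]] [('glue_bottle', array([203., 132.])), ('barrel_up', array([162., 251.])), ('barrel_lying', array([269., 133.])), ('dome', array([288., 260.]))]
side well_ring 0.89 449 [237.7 177.9] box [168 221] [185 255] stand xy [ 0.0191 -0.1928]
side well_ring 0.78 288 [237.9 208. ] box [200 227] [215 251] stand xy [0.0022 0.0068]
side well_ring 0.46 86 [277.5 162.1] box [158 271] [166 285] stand xy [-0.1144 -0.3211]
side scraper 0.8 494 [224.6 248. ] box [229 217] [267 232] stand xy [0.02   0.2092]
side pred well [[237.9 206.7]] [('barrel_up', array([298., 261.])), ('dome', array([316., 202.]))]
```

```bash
python3 -c "
from cell import env
print(env.job_done())"
```

```text
the job is handed in; nothing more can be done
None
```

The job is handed in at about 27.5 s, verdict not shown: at my last check the three chips were in the tray, the scraper was back in its holder and the middle-sized well was within about 7 mm of the plate's centre. I went by contact force for its flatness, the bystanders were only partly re-checked, and I viewed 11 pictures, one over the limit of 10.

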